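# Lock the cabinet hatch with the two-pin spanner

### The job

The hatch on top of the grey drawer cabinet is shut, but its cam lock was left part-turned. Take the red-handled two-pin spanner from its black stand, feel both pins fully home into the two holes of the brass lock ring while pressing only lightly, and only then turn it clockwise (seen from above) to the stop, without forcing it further, so that the hatch is locked. Put the spanner back upright in its stand with its pins in the slot and let go; touch the cabinet with nothing but the spanner and leave the other parts on the shelf alone.

Things in the scene. Friction and masses are not known exactly. Their poses are not given: they have to be found in the camera images.
- cabinet: grey steel drawer cabinet, fixed, 200 (x) x 260 (y) x 120 mm high, on the 18 mm birch plywood shelf board; origin at the centre of its underside, z up, drawer fronts face its -x. Hatch and lock are on its top, lock axis vertical, 20 mm from the top's centre towards -x. The spanner must not push on cabinet or lock (its pins summed) with over 40 N, or 15 N while its pins are not in the holes
- lock_face (a point): point on the lock's axis level with the brass ring's top face, 12 mm above the cabinet top at rest; sinks with the ring. The frame turns with the steel cam hub (24 mm across, top 1 mm below the ring's face, red pointer bar): z up, x along the pointer. The ring's two holes lie on the line along this x only to within 0.4 rad either way
- lock_axis (a point): fixed point on the cabinet where lock_face is at rest, cabinet's axes. Brass ring round it, 57 mm across, with two pockets (the holes) opposite each other, centres 17 mm from the axis, 8.6 mm wide along the turn and from 12.2 to 21.8 mm from the axis, 9 mm deep. Ring, hub and lock_face sit on a spring: pressed, they sink up to 4 mm, starting at about 1.2 N, 2 N per mm more; solid beyond
- lock_base (a point): fixed point on the lock's axis at the cabinet top. The ring is worn loose on the hub: its angle in the 0.4 rad play either way differs each time and is not measured, so it must be felt for or seen. Moving the ring within its play takes 0.12 N m, more than pins sliding with a few newtons exert. At the end of the play it drives the hub
- cam (a joint): angle of the cam hub: starts at 0.6 to 0.85 rad, grows clockwise seen from above, solid stop at 1.571 rad = locked. Turning it takes about 0.2 N m; it stays where it is left. From first contact to the stop the spanner turns at most about 1.8 rad. A few hundredths of a radian past the stop already means a large force on the pins
- spanner: two-pin face spanner, about 180 g, upright in its stand, pins down. Origin at the centre of its steel flange's underside (flange 50 mm across, 8 mm thick), z up. Two round pins, 7 mm diameter, stand 7 mm down from the flange at x = +17 and -17 mm. From 21 to 69 mm above the origin a flat red wing handle, 56 mm along x, 16 mm thick along y. Either way round fits lock and stand
- handle (a point): centre of the spanner's wing handle, 46 mm above its origin, same axes; pinch it across y
- prong_a (a point): tip of the spanner's pin at x = +17 mm, 7 mm below the flange underside
- prong_b (a point): tip of the spanner's pin at x = -17 mm, 7 mm below the flange underside
- stand: fixed black spanner stand, 76 (x) x 62 (y) x 30 mm high, origin at the centre of its underside on the shelf board, z up. A slot 18 mm wide and 20 mm deep runs along its x through the top, open at both ends; the flange rests on the top (30 mm above the origin) with both pins in the slot, spanner centred on the stand
- lid: cobalt blue anodised enclosure lid, 62 x 118 x 14 mm, loose on the shelf board: leave alone
- toggle1: chrome mini toggle switch, 14 x 14 x 32 mm, standing loose: leave alone
- toggle2: chrome mini toggle switch, 14 x 14 x 32 mm, standing loose: leave alone
- bin: open tan plastic parts bin, 110 x 90 x 60 mm, loose: leave alone
- driver: steel socket driver with black handle, 190 mm long, lying loose along its x: leave alone
- jar: small jar of hardware, 52 mm across, 65 mm high, loose: leave alone
There are look-alikes about, which are no part of the job. Of the things that look like the spanner, the smaller one is meant.

How it is judged (in metres and radians):
On the way, in this order (a step that is already met when the one before it is completed fails the run):
1. both pins are fully home in the ring's two holes, the cam not yet turned to the lock (z of each of prong_a, prong_b in the frame of lock_face below -0.005 m and horizontal distance between prong_a and lock_face between 0.0135 and 0.0205 m and horizontal distance between prong_b and lock_face between 0.0135 and 0.0205 m and value of joint cam below 1 rad), for 0.1 s.
2. the cam is turned to its stop with both pins still in the holes (z of each of prong_a, prong_b in the frame of lock_face below -0.005 m and horizontal distance between prong_a and lock_face between 0.0135 and 0.0205 m and horizontal distance between prong_b and lock_face between 0.0135 and 0.0205 m and value of joint cam above 1.47 rad), for 0.1 s.
At the end, for the whole second after the job is handed in: the cam stands at its locked stop (above 1.47 of 1.571 rad) and the spanner rests upright (within 0.1 rad) in its stand, flange on the stand's top (within 4 mm), within 15 mm of its centre, pins in the slot (within 0.35 rad of its line), released and still (value of joint cam above 1.47 rad and horizontal distance between spanner and stand below 0.015 m and z of spanner in the frame of stand between 0.026 and 0.034 m and angle between spanner's own z axis and vertical below 0.1 rad and angle between the x axis of spanner and the x axis of stand, either way round below 0.35 rad and linear speed of spanner below 0.02 m/s); the robot touches nothing.
It fails at once if the spanner presses on the cabinet or its lock with more than 40 N (contact force between spanner and cabinet above 40 N).
It fails at once if the spanner presses on the cabinet or its lock with more than 15 N while its pins are not both in the holes (contact force between spanner and cabinet above 15 N and not (z of each of prong_a, prong_b in the frame of lock_face below -0.003 m and horizontal distance between prong_a and lock_face between 0.0135 and 0.0205 m and horizontal distance between prong_b and lock_face between 0.0135 and 0.0205 m)).
It fails at once if the cam turns without both pins in the holes (velocity of joint cam above 0.25 rad/s and not (z of each of prong_a, prong_b in the frame of lock_face below -0.003 m and horizontal distance between prong_a and lock_face between 0.0135 and 0.0205 m and horizontal distance between prong_b and lock_face between 0.0135 and 0.0205 m)).
It fails at once if the robot itself touches the cabinet or lock (contact force between any of the fingers, the arm and cabinet above 3 N).
It fails at once if a bystander is moved (distance of any of lid, toggle1, toggle2, bin, driver, jar from where it was at the start of the episode above 0.02 m).
It also fails if it takes over 72 s, if anything falls off the work surface, if the arm or the gripper's body presses on something with over 40 N, if the wrist force passes 120 N, or if a joint passes its speed limit or range.

### The arm

A 7-joint arm with a two-finger parallel gripper is mounted at the origin on the work surface. World frame = base frame: x ahead of the robot, y to its left, z up, the work surface at z = 0. Lengths are in mm, angles in rad, forces in N, time in s.
With the tool pointing down it reaches from about 425 to 975 mm from the base axis. Payload 16.7 kg.
Tool frame: the origin (TCP) lies on the front face of the gripper's body, between the roots of the fingers; the fingertips stand 73 mm ahead of it and the grasp point (between the pads) lies 54 mm ahead of it (bot.tcp_to_tips is the distance from the TCP to the fingertips, in mm); z points along the fingers, y is the direction in which the jaws open and shut (so a half turn about z gives the same grasp; the last joint's range is limited). The gripper opens to 85 mm and grips with 20 to 120 N. Pads are 22 mm wide; open, the fingers measure 114 mm over their backs; the gripper's body (76 mm by 85 mm) begins 54 mm behind the grasp point. The pads swing forward as they close: fully open they stand 13 mm farther back than shut.
Start: joints at [0.966, 0.426, 0.074, 1.606, -0.034, 1.111, -0.067], TCP at [297.086, -606.07, 303.902] pointing down, gripper open.
Joint ranges: [-2.85, 2.85], [-0.5, 2.14], [-1.23, 1.37], [0.21, 2.46], [-1.02, 4.16], [0.16, 2.05], [-2.73, 2.73]. Speed limits (rad/s): [1.89, 1.89, 2.39, 2.39, 3.01, 3.01, 3.01].

### API

Orientations are given as a unit quaternion [x, y, z, w].
In Python, from workcell import bot gives the robot as it stands.
- The arm moves only by the tool carry_out, never from a script. Its argument "steps" is text: rows parted by semicolons, each of 7 numbers parted by spaces: the shift along the tool's x, y, z in mm, then the turn, a rotation vector about the tool's x, y, z in degrees, then the opening, from -1 (shut) to 1 (fully open), so that 0 is half open. In form: tx ty tz wx wy wz fingers; .... A call has 1 to 8 rows; each row shifts and turns the commanded pose from where the row before left it, along the tool's axes as they then stand; what a row does not reach is not made up. A row lasts 1/8 s, in which the tool goes at most 62.5 mm and 10.7 degrees, less where a joint would pass 70% of its speed; a pose out of reach is approached as far as the arm can. A call is refused whole if a number of a shift passes 62.5 or a number of a turn 10.7, either way. A call with a gripper value outside its range is refused whole. The fingers move at their own pace and stop on an object; the grip force is fixed at half the most. Time passes only in rows, so rows that do not move let the fingers close. It gives the time, the measured TCP pose, the force and the opening at its end, in the units of the state.
- bot.get_obs(): the state, without advancing time (a new reading comes with each control period).
- bot.camera(name): name is "scene" or "top"; returns the picture (400x640x3 uint8, red, green, blue); there is no depth.
- bot.calibration(name): a dict with "fov_y" (degrees; the focal length in pixels is half the picture's height over the tangent of half this angle, whatever the lens; pixels are square), "cx", "cy" (the principal point, pixels), "world_to_cam" (4x4, takes a point from world to camera coordinates). Camera axes: x right, y up, looking along -z (the intrinsics and any distortion apply to the point x, -y, -z); pixel columns grow to the right and rows downward; lengths in mm; the calibration is good to about 2 mm. A picture is of the moment at which its call begins. calibration takes no time and is no camera call.
- bot.close_job(): hands the job in, once; it reports no verdict.
The state is a dict: "time": time; "q": joint angles; "qd": joint speeds; "tau": joint torques, N m; "eef_pos": TCP position; "orientation": TCP orientation; "ft_force": force on the tool from outside, world axes, zero at the start; "ft_torque": the same for the moment, N m; "opening": finger opening in mm.
Only numpy, scipy, OpenCV 4.12 (cv2) and the standard library are available. Lean on these libraries where they do the work, as an engineer would, in place of code of your own. Each camera call takes 0.05 s, during which the arm holds its last target. There are 200 camera calls.

## Working session

There is one attempt and no reset: what is moved stays moved. The work goes in short steps, Python scripts to look and compute and a tool call to move; the robot and the scene stay as the last step left them, time stands still between calls to the robot, and variables do not carry over. Pictures are saved under pics/ and viewed, about 8 in all and at most 12, crops included, and the job is handed in when it is done.

Besides the shell and the picture viewer there is one more tool, called after "Request:" as name(argument=value, ...) on one line, values as JSON. carry_out: Moves the arm, as the interface text tells. Its arguments: {"type":"object","properties":{"steps":{"type":"string"}},"required":["steps"]}

```bash
mkdir -p pics; ls; python3 - <<'E'
from workcell import bot
import cv2,json
for n in("scene","top"):
    im=bot.camera(n); cv2.imwrite(f"pics/{n}0.png",im[:,:,::-1]); 
    c=bot.calibration(n); print(n,c)
print(bot.get_obs())
E
```

```text
pics
scene {'fov_y': 43.92874988614429, 'cx': 321.2093292122339, 'cy': 200.6396598275091, 'world_to_cam': array([[ 8.65879853e-01,  5.00247268e-01,  2.17964153e-03,
        -4.58449105e+02],
       [-3.81584758e-01,  6.57656415e-01,  6.49523758e-01,
         3.32666274e+01],
       [ 3.23489031e-01, -5.63241254e-01,  7.60338173e-01,
        -1.51005458e+03],
       [ 0.00000000e+00,  0.00000000e+00,  0.00000000e+00,
         1.00000000e+00]])}
top {'fov_y': 44.643722944353996, 'cx': 323.3646155410254, 'cy': 206.97051333744923, 'world_to_cam': array([[ 7.25235657e-03, -9.99900853e-01,  1.20700667e-02,
         8.76859020e+01],
       [ 9.93956777e-01,  8.53032534e-03,  1.09440209e-01,
        -4.70379965e+02],
       [-1.09532320e-01,  1.12034252e-02,  9.93920094e-01,
        -1.29941228e+03],
       [ 0.00000000e+00,  0.00000000e+00,  0.00000000e+00,
         1.00000000e+00]])}
{'time': 0.1, 'q': array([ 0.96552865,  0.42667739,  0.07386125,  1.60653909, -0.03407495,
        1.11077575, -0.06711305]), 'qd': array([ 0.00023405, -0.00045367,  0.00021915,  0.00039024, -0.00052712,
       -0.00017496, -0.000903  ]), 'tau': array([ 7.92900537e-03, -9.51537681e+01,  3.77144963e+00, -4.64407074e+01,
        1.97040767e-02,  6.49329057e-03, -4.64302013e-05]), 'eef_pos': array([ 296.95365736, -605.86405426,  303.27726288]), 'orientation': array([ 9.74151118e-01,  2.25896602e-01, -1.80122935e-04, -5.40998112e-04]), 'ft_force': array([-0.79740876,  0.05746931,  0.32485666]), 'ft_torque': array([ 0.01649548, -0.02719512, -0.00924546]), 'opening': 85.32212761101853}
```

View pics/scene0.png

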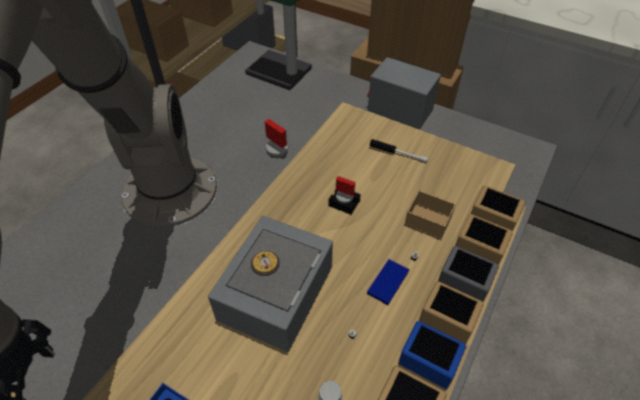

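View pics/top0.png

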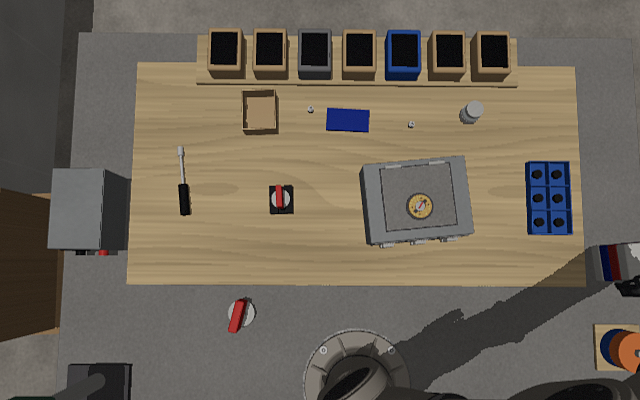

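The pictures show two red-handled spanners. One is on the black stand, at top (281,198) and scene (345,190). The other is larger, has no stand and sits off the board, at top (240,315) and scene (276,138). The one in the stand is smaller and fits the description. I'll confirm that in an enlarged crop and measure.

```bash
cat > h.py <<'E'
from workcell import bot
import numpy as np, cv2
def cam(n):
    c=bot.calibration(n); f=200/np.tan(np.radians(c['fov_y']/2)); return c,f
def ray(n,u,v):
    c,f=cam(n); M=c['world_to_cam']; R=M[:3,:3]; o=-R.T@M[:3,3]
    d=R.T@np.array([(u-c['cx'])/f,-(v-c['cy'])/f,-1]); return o,d
def onz(n,u,v,z):
    o,d=ray(n,u,v); return o+d*(z-o[2])/d[2]
def tri(a,b):
    (o,d),(p,e)=a,b; s=np.linalg.lstsq(np.c_[d,-e],p-o,rcond=None)[0]
    x,y=o+d*s[0],p+e*s[1]; return (x+y)/2,np.linalg.norm(x-y)
def proj(n,P):
    c,f=cam(n); M=c['world_to_cam']; q=M[:3,:3]@np.asarray(P,float)+M[:3,3]
    return np.array([c['cx']+f*q[0]/-q[2], c['cy']-f*q[1]/-q[2]])
def blobs(im,lo,hi,box,amin=20):
    x0,y0,x1,y1=box; h=cv2.cvtColor(im[y0:y1,x0:x1],cv2.COLOR_RGB2HSV)
    m=cv2.inRange(h,np.array(lo),np.array(hi)); cs,_=cv2.findContours(m,cv2.RETR_EXTERNAL,cv2.CHAIN_APPROX_NONE)
    return [c+np.array([x0,y0]) for c in sorted(cs,key=cv2.contourArea,reverse=True) if cv2.contourArea(c)>=amin]
E
python3 - <<'E'
from h import *
T=bot.camera("top");S=bot.camera("scene")
crops=[T[178:218,256:306],T[188:224,398:443],S[165:215,315:377],S[240:284,238:293]]
t=[cv2.resize(c,(400,300),interpolation=cv2.INTER_CUBIC) for c in crops]
cv2.imwrite("pics/crop1.png",np.vstack([np.hstack(t[:2]),np.hstack(t[2:])])[:,:,::-1])
def show(name,n,im,lo,hi,box,z,amin=15):
    for c in blobs(im,lo,hi,box,amin)[:3]:
        r=cv2.minAreaRect(c); b=cv2.boxPoints(r)
        print(name,n,'c',np.round(r[0],1),'wh',np.round(r[1],1),'A',cv2.contourArea(c))
        print('   ctr@z',onz(n,*r[0],z).round(1),'box',[onz(n,*p,z)[:2].round(0).tolist() for p in b])
show('red','top',T,(0,130,60),(8,255,255),(256,178,306,218),18+30+69)
show('blk','top',T,(0,0,0),(180,255,50),(256,178,306,218),48)
show('brass','top',T,(15,100,60),(35,255,255),(398,188,443,224),150)
show('brass','scene',S,(15,100,60),(35,255,255),(240,240,293,284),150)
show('red','scene',S,(0,130,60),(8,255,255),(320,170,370,215),18+30+46)
E
```

```text
red top c [278.5 196. ] wh [22.3  6.2] A 108.0
   ctr@z [486.5 206.4 117. ] box [[514.0, 216.0], [516.0, 201.0], [459.0, 196.0], [458.0, 212.0]]
blk top c [280.5 199. ] wh [28. 23.] A 248.5
   ctr@z [487.6 206.5  48. ] box [[525.0, 238.0], [526.0, 176.0], [450.0, 175.0], [450.0, 236.0]]
brass top c [419.7 205.9] wh [22.8 22.8] A 405.5
   ctr@z [ 460.6 -145.   150. ] box [[473.0, -107.0], [499.0, -158.0], [448.0, -183.0], [423.0, -132.0]]
brass scene c [264.5 261.5] wh [21. 25.] A 402.5
   ctr@z [ 461.1 -148.3  150. ] box [[418.0, -139.0], [470.0, -109.0], [502.0, -158.0], [452.0, -187.0]]
red scene c [344.9 185.3] wh [21.5 13.9] A 229.0
   ctr@z [487.7 205.2  94. ] box [[463.0, 177.0], [450.0, 228.0], [512.0, 234.0], [525.0, 183.0]]
```

View pics/crop1.png

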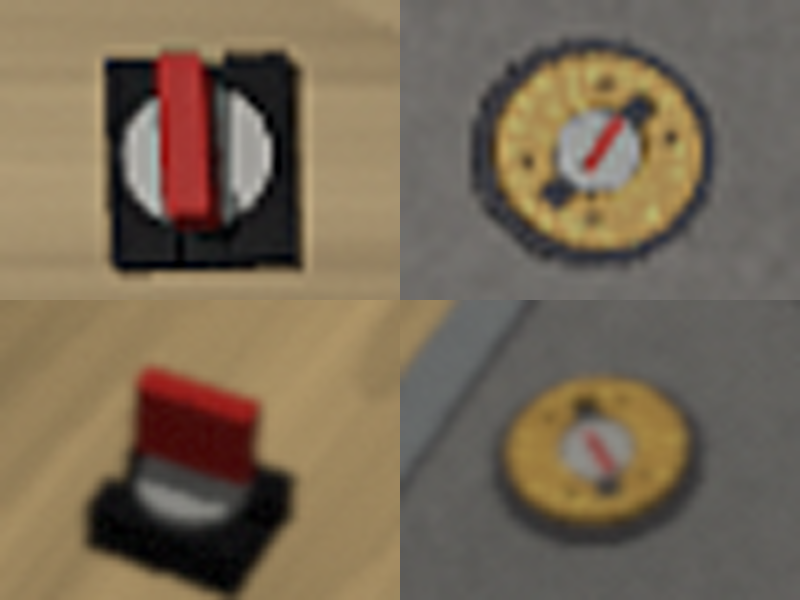

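The crop confirms it. The small spanner stands in the black stand with its wing along x, at top px ~(279,196). The lock's larger dark pockets lie along the pointer, at top px ~(425,201) and (416,211), with small dimples as decoys. Next I refine the hole line and the handle yaw.

```bash
cat >> h.py <<'E'
def yaw(q): # yaw of tool x
    from scipy.spatial.transform import Rotation as R
    x=R.from_quat(q).as_matrix()[:,0]; return np.degrees(np.arctan2(x[1],x[0]))
def plan(target,y=None):
    from scipy.spatial.transform import Rotation as R
    o=bot.get_obs(); M=R.from_quat(o['orientation']).as_matrix(); d=np.asarray(target)-o['eef_pos']
    print('tcp',o['eef_pos'].round(1),'yaw',round(yaw(o['orientation']),2),'tilt',M[:,2].round(4),'tool shift',(M.T@d).round(1),'wz',None if y is None else round(-((y-yaw(o['orientation'])+180)%360-180),1))
E
python3 - <<'E'
from h import *
T=bot.camera("top").astype(int);S=bot.camera("scene").astype(int)
ring=np.array([461,-146.5,150])
for n,im in(("top",T),("scene",S)):
    pts=[];W=[]
    c=proj(n,ring)
    for v in range(int(c[1])-14,int(c[1])+15):
        for u in range(int(c[0])-14,int(c[0])+15):
            P=onz(n,u,v,150)
            r=np.hypot(*(P-ring)[:2])
            if 13<r<22.5:
                w=max(0,110-im[v,u].max()); 
                if w>0: pts.append(P[:2]-ring[:2]);W.append(w)
    pts=np.array(pts);W=np.array(W)
    ang=np.arctan2(pts[:,1],pts[:,0]); 
    print(n,'axis ang',np.degrees(np.angle((W*np.exp(2j*ang)).sum())/2))
    a=np.radians(-42); s=pts@[np.cos(a),np.sin(a)]
    A=(pts[s>0]*W[s>0,None]).sum(0)/W[s>0].sum();B=(pts[s<0]*W[s<0,None]).sum(0)/W[s<0].sum()
    print('  holes',A,B,'mid',(A+B)/2+ring[:2],'dist',np.hypot(*(A-B)),'ang',np.degrees(np.arctan2(*(A-B)[::-1])),len(W))
# pointer (red) and hub
for n,im in(("top",T),("scene",S)):
    c=blobs(im.astype(np.uint8),(0,110,60),(10,255,255),(405,195,435,218) if n=="top" else (250,250,280,275),1)
    print(n,[ (onz(n,*cv2.minAreaRect(k)[0],149).round(1), cv2.contourArea(k)) for k in c[:2]])
# bright top face of handle
for lo in(150,170,190):
    for c in blobs(T.astype(np.uint8),(0,130,lo),(10,255,255),(256,178,306,218),5)[:1]:
        r=cv2.minAreaRect(c);print('handle top',lo,r,onz("top",*r[0],117).round(1))
a,b=onz("scene",336.7,176.7,117),onz("scene",355,182.5,117);print('edge yaw',np.degrees(np.arctan2(*(b-a)[1::-1])),a,b)
# brightness of red column profile top
for v in range(184,208,3): print(v,[tuple(T[v,u]) for u in range(274,285)])
plan([487,206,250],185)
E
```

```text
top axis ang -44.40152856325834
  holes [ 11.79008006 -10.91763892] [-11.56616697  12.54570897] mid [ 461.11195654 -145.68596498] dist 33.106539682081134 ang -45.131065129987824 28
scene axis ang -42.80398384322846
  holes [ 11.57433279 -12.04086684] [-12.24612425  10.41375414] mid [ 460.66410427 -147.31355635] dist 32.73567131946766 ang -43.30937229901104 18
top [(array([ 464.2, -147.2,  149. ]), 4.0)]
scene []
handle top 150 ((278.5, 195.0), (20.0, 5.0), 90.0) [489.1 206.4 117. ]
edge yaw 6.433022386405727 [461.6269221  203.47311479 117.        ] [516.05262883 209.60970089 117.        ]
184 [(np.int64(167), np.int64(149), np.int64(113)), (np.int64(161), np.int64(145), np.int64(109)), (np.int64(139), np.int64(117), np.int64(87)), (np.int64(137), np.int64(118), np.int64(88)), (np.int64(138), np.int64(117), np.int64(87)), (np.int64(141), np.int64(117), np.int64(87)), (np.int64(144), np.int64(119), np.int64(89)), (np.int64(160), np.int64(145), np.int64(109)), (np.int64(163), np.int64(144), np.int64(108)), (np.int64(161), np.int64(142), np.int64(107)), (np.int64(132), np.int64(113), np.
[... 2917 characters left out ...]
p.int64(62), np.int64(42), np.int64(40)), (np.int64(98), np.int64(102), np.int64(100))]
205 [(np.int64(149), np.int64(150), np.int64(146)), (np.int64(181), np.int64(186), np.int64(181)), (np.int64(140), np.int64(94), np.int64(90)), (np.int64(173), np.int64(45), np.int64(41)), (np.int64(164), np.int64(49), np.int64(46)), (np.int64(162), np.int64(49), np.int64(47)), (np.int64(167), np.int64(49), np.int64(46)), (np.int64(164), np.int64(49), np.int64(47)), (np.int64(75), np.int64(13), np.int64(13)), (np.int64(65), np.int64(40), np.int64(40)), (np.int64(86), np.int64(92), np.int64(89))]
tcp [ 297.  -606.   303.7] yaw 26.11 tilt [-2.e-04  4.e-04 -1.e+00] tool shift [ 528.  -645.5   54. ] wz -158.9
```

Holes: line at about -44° yaw, spacing ~33 mm (34 expected), centre (461,-146.5). Spanner at (488,206). I'll grip at yaw ~185° so the wrist has range left for the clockwise turn.

Request:
carry_out(steps="42 -35 0 0 0 0 0;42 -35 0 0 0 0 0;42 -35 0 0 0 0 0;42 -35 0 0 0 0 0;42 -35 0 0 0 0 0;42 -35 0 0 0 0 0;42 -35 0 0 0 0 0;42 -35 0 0 0 0 0")

```text
time: 1.3
eef_pos: [476.0, -205.1, 304.2]
orientation: [0.974, 0.226, 0.0, 0.0]
ft_force: [0.7, -0.4, 0.0]
opening: 42.8
```

```bash
python3 -c "
from h import *
plan([488,206,260],185);print(bot.get_obs()['q'].round(2))"
```

```text
tcp [ 476.  -205.1  304.2] yaw 26.1 tilt [ 5.e-04 -2.e-04 -1.e+00] tool shift [ 191.6 -363.9   44.1] wz -158.9
[ 0.42  0.18 -0.16  1.95  0.03  1.02 -0.86]
```

Request:
carry_out(steps="24 -46 5 0 0 0 0;24 -46 5 0 0 0 0;24 -46 5 0 0 0 0;24 -46 5 0 0 0 0;24 -46 5 0 0 0 0;24 -46 5 0 0 0 0;24 -46 5 0 0 0 0;24 -42 5 0 0 0 0")

```text
time: 2.3
eef_pos: [487.6, 206.4, 264.0]
orientation: [0.974, 0.226, 0.0, -0.0]
ft_force: [0.7, -0.9, 0.1]
opening: 42.4
```

Request:
carry_out(steps="0 0 0 0 0 -10.6 0;0 0 0 0 0 -10.6 0;0 0 0 0 0 -10.6 0;0 0 0 0 0 -10.6 0;0 0 0 0 0 -10.6 0;0 0 0 0 0 -10.6 0;0 0 0 0 0 -10.6 0;0 0 0 0 0 -10.6 0")

```text
time: 3.3
eef_pos: [487.8, 204.5, 264.0]
orientation: [0.565, 0.825, 0.0, 0.0]
ft_force: [0.1, 0.6, -0.2]
opening: 42.5
```

Request:
carry_out(steps="0 0 0 0 0 -10.6 0;0 0 0 0 0 -10.6 0;0 0 0 0 0 -10.6 0;0 0 0 0 0 -10.6 0;0 0 0 0 0 -10.6 0;0 0 0 0 0 -10.6 0;0 0 0 0 0 -10.6 0;0 0 0 0 0 0 0")

```text
time: 4.3
eef_pos: [487.8, 204.4, 263.8]
orientation: [-0.044, 0.999, 0.0, -0.0]
ft_force: [-0.5, -0.8, 0.0]
opening: 42.7
```

```bash
python3 -c "
from h import *
plan([488,206,148],185);print(bot.get_obs()['q'].round(2))"
```

```text
tcp [487.8 204.4 263.8] yaw -174.96 tilt [-3.e-04  3.e-04 -1.e+00] tool shift [ -0.4   1.6 115.8] wz 0.0
[ 0.27  0.37 -0.95  1.93  0.35  1.02  0.82]
```

Request:
carry_out(steps="0 1.6 20 0 0 0 0;0 0 20 0 0 0 0;0 0 20 0 0 0 0;0 0 16 0 0 0 0;0 0 14 0 0 0 0;0 0 14 0 0 0 0;0 0 12 0 0 0 0;0 0 0 0 0 0 0")

```text
time: 5.3
eef_pos: [487.3, 206.1, 147.2]
orientation: [-0.045, 0.999, -0.0, -0.001]
ft_force: [-0.1, -0.8, 0.4]
opening: 42.9
```

```bash
python3 -c "
from h import *
plan([488,206,148],185)
S=bot.camera('scene');T=bot.camera('top')
a=cv2.resize(S[140:220,300:400],(500,400),interpolation=3);b=cv2.resize(T[165:225,250:310],(300,300),interpolation=3)
o=np.zeros((400,800,3),np.uint8);o[:,:500]=a;o[:300,500:]=b;cv2.imwrite('pics/g1.png',o[:,:,::-1])"
```

```text
tcp [487.3 206.1 147.2] yaw -174.88 tilt [-1.2e-03 -2.0e-04 -1.0e+00] tool shift [-0.7 -0.2 -0.8] wz 0.1
```

View pics/g1.png

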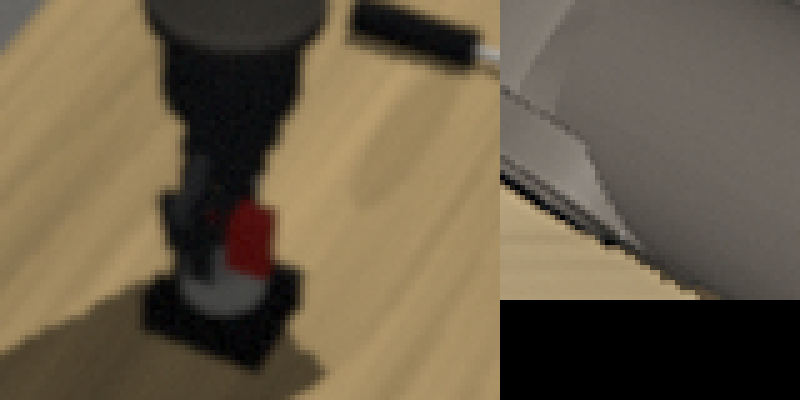

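The crop shows the fingers astride the red wing, with the flange still on the stand. I close the gripper.

Request:
carry_out(steps="0 0 0 0 0 0 -0.3;0 0 0 0 0 0 -0.6;0 0 0 0 0 0 -1;0 0 0 0 0 0 -1;0 0 0 0 0 0 -1;0 0 0 0 0 0 -1;0 0 0 0 0 0 -1")

```text
time: 6.28
eef_pos: [487.8, 206.3, 148.4]
orientation: [-0.045, 0.999, 0.0, 0.0]
ft_force: [-0.7, -0.1, 6.1]
opening: 15.5
```

Request:
carry_out(steps="0 0 -4 0 0 0 -1;0 0 -6 0 0 0 -1;0 0 -10 0 0 0 -1;0 0 -15 0 0 0 -1;0 0 -20 0 0 0 -1;0 0 -20 0 0 0 -1;0 0 -20 0 0 0 -1;0 0 -20 0 0 0 -1")

```text
time: 7.28
eef_pos: [487.6, 206.2, 264.5]
orientation: [-0.045, 0.999, 0.0, 0.0]
ft_force: [-0.2, 0.1, -2.0]
opening: 15.7
```

```bash
python3 -c "
from h import *
plan([461,-146.5,290],136);o=bot.get_obs();print(o['ft_force'],o['ft_torque'],o['q'].round(2))"
```

```text
tcp [487.6 206.2 264.5] yaw -174.89 tilt [ 4.e-04  0.e+00 -1.e+00] tool shift [  57.9 -348.9  -25.5] wz 49.1
[-0.21391627  0.06096422 -2.01748405] [ 0.02063314  0.01826258 -0.00054257] [ 0.27  0.37 -0.95  1.93  0.35  1.02  0.82]
```

The spanner is lifted (-2.0 N, which matches its weight, and 15.7 mm between the jaws). I carry it above the lock.

Request:
carry_out(steps="7.2 -43.6 -4 0 0 0 -1;7.2 -43.6 -4 0 0 0 -1;7.2 -43.6 -4 0 0 0 -1;7.2 -43.6 -4 0 0 0 -1;7.2 -43.6 -4 0 0 0 -1;7.2 -43.6 -4 0 0 0 -1;7.2 -43.6 -1 0 0 0 -1;7.2 -43.6 0 0 0 0 -1")

```text
time: 8.28
eef_pos: [461.1, -147.7, 289.0]
orientation: [-0.045, 0.999, -0.0, 0.0]
ft_force: [0.1, -0.5, -1.7]
opening: 15.0
```

Request:
carry_out(steps="0 0 0 0 0 9.8 -1;0 0 0 0 0 9.8 -1;0 0 0 0 0 9.8 -1;0 0 0 0 0 9.8 -1;0 0 0 0 0 9.9 -1;0 0 0 0 0 0 -1;0 0 0 0 0 0 -1")

```text
time: 9.15
eef_pos: [461.4, -146.2, 288.3]
orientation: [0.372, 0.928, 0.0, 0.0]
ft_force: [0.3, -0.1, -2.1]
opening: 15.4
```

```bash
python3 -c "
from h import *
plan([461,-146.5,270],136);o=bot.get_obs();print(o['ft_force'],o['ft_torque'],o['q'].round(2))
S=bot.camera('scene');T=bot.camera('top')
print(proj('scene',[461,-146.5,150]),proj('scene',[461,-146.5,200]))
a=cv2.resize(S[190:290,220:320],(500,500),interpolation=3);b=cv2.resize(T[175:235,390:450],(300,300),interpolation=3)
o=np.zeros((500,800,3),np.uint8);o[:,:500]=a;o[:300,500:]=b;cv2.imwrite('pics/l1.png',o[:,:,::-1])"
```

```text
tcp [ 461.4 -146.2  288.3] yaw 136.26 tilt [ 3.e-04 -0.e+00 -1.e+00] tool shift [ 0.1 -0.4 18.3] wz 0.3
[ 0.2681468  -0.14333646 -2.0914021 ] [-0.00064954  0.00278763  0.01464744] [ 0.84  0.2  -0.73  2.    0.16  1.    0.84]
[264.88883846 260.93138947] [263.03586384 248.66781843]
```

View pics/l1.png

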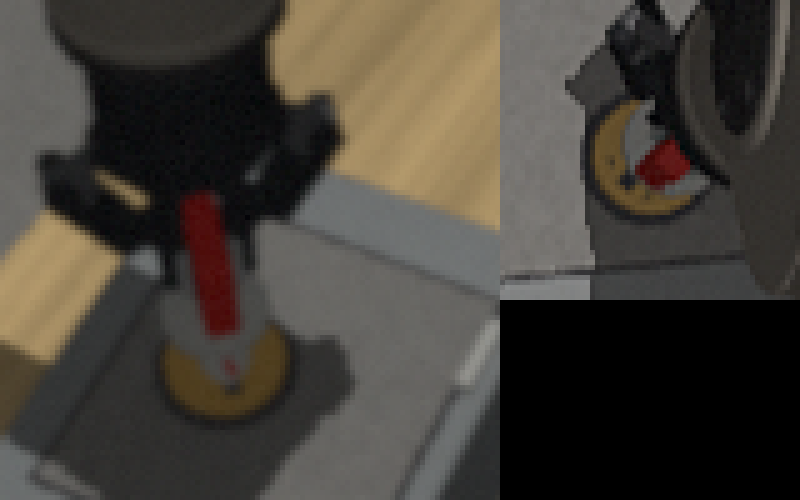

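The scene crop shows the spanner over the brass ring, with the near pocket visible at crop (232,388). The top view is partly hidden by the arm. I go down to about 3 mm pin clearance and compare the flange with the ring.

Request:
carry_out(steps="0 0 8 0 0 0.3 -1;0 0 8 0 0 0 -1;0 0 6 0 0 0 -1;0 0 4 0 0 0 -1;0 0 2 0 0 0 -1;0 0 0 0 0 0 -1")

```text
time: 10.0
eef_pos: [461.3, -146.3, 259.9]
orientation: [0.377, 0.926, 0.0, -0.0]
ft_force: [-0.4, -0.3, -1.5]
opening: 15.3
```

```bash
python3 - <<'E'
from h import *
plan([461,-146.5,257],136);o=bot.get_obs();print(o['ft_force'],o['ft_torque'])
S=bot.camera('scene');T=bot.camera('top')
def draw(n,im,x0,y0,w,h,s):
    c=cv2.resize(im[y0:y0+h,x0:x0+w],(w*s,h*s),interpolation=cv2.INTER_CUBIC)
    t=np.linspace(0,2*np.pi,73)
    for ctr,r,z,col in(([460.9,-146.5],28.5,150,(0,255,0)),(o['eef_pos'][:2],25,o['eef_pos'][2]-100.4,(255,0,255)),(o['eef_pos'][:2],25,o['eef_pos'][2]-92.4,(0,255,255))):
        P=np.array([proj(n,[ctr[0]+r*np.cos(a),ctr[1]+r*np.sin(a),z]) for a in t])
        cv2.polylines(c,[(((P-[x0,y0])+.5)*s).astype(np.int32)],True,col,1)
    return c
a=draw('scene',S,235,215,60,60,10)[:600,:600][:, :]
b=draw('top',T,400,187,40,40,5)
out=np.zeros((600,800,3),np.uint8);out[:,:600]=a;out[:200,600:]=b
out[200:400,600:]=cv2.resize(T[187:227,400:440],(200,200),interpolation=3)
out[400:600,600:]=cv2.resize(S[240:280,245:285],(200,200),interpolation=3)
cv2.imwrite('pics/l2.png',out[:,:,::-1])
E
```

```text
tcp [ 461.3 -146.3  259.9] yaw 135.72 tilt [-0.e+00  1.e-04 -1.e+00] tool shift [ 0.1 -0.4  2.9] wz -0.3
[-0.39981463 -0.34306909 -1.54673697] [ 0.00903077 -0.01513145 -0.00463813]
```

View pics/l2.png

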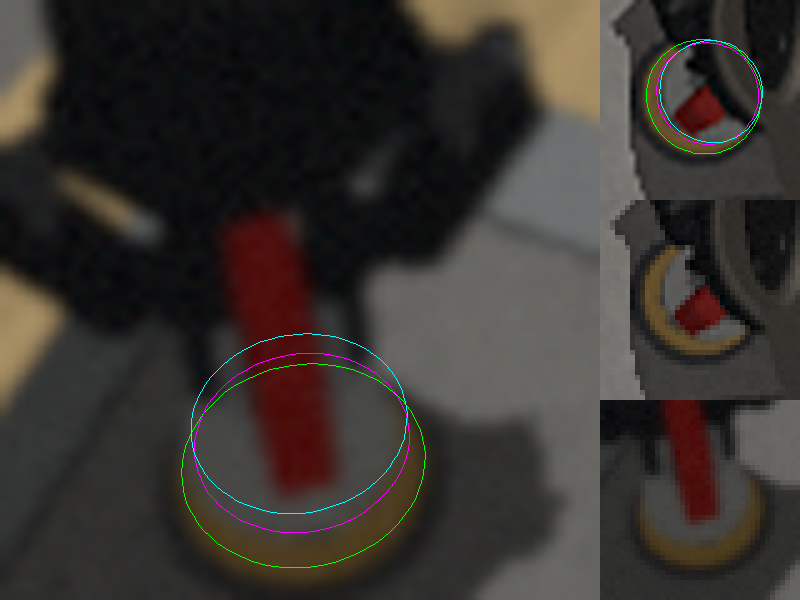

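The overlay and the image agree to about 1 px. The grey flange edge in the scene view lies ~0.8 px nearer than predicted. I'll quantify the flange-to-ring offset by casting the edge points.

```bash
cat > off.py <<'E'
from h import *
from scipy.optimize import least_squares
o=bot.get_obs(); zf=o['eef_pos'][2]-100.4; c0=np.array([460.9,-146.5])
for n in('scene','top'):
    im=bot.camera(n).astype(np.float32); sat=cv2.GaussianBlur((im[:,:,0]-im[:,:,2])/(im.max(2)+20),(0,0),.6)
    isred=(im[:,:,0]-im[:,:,1])/(im.max(2)+20)
    co=ray(n,0,0)[0][:2]-c0; co/=np.hypot(*co)
    O=[];I=[];A=[]
    for a in np.radians(np.arange(0,360,4)):
        d=np.array([np.cos(a),np.sin(a)]); rr=np.arange(15,36,.25)
        uv=np.array([proj(n,[*(c0+d*r),150]) for r in rr]).astype(np.float32)
        p=cv2.remap(sat,uv[None,:,0],uv[None,:,1],1)[0]; q=cv2.remap(isred,uv[None,:,0],uv[None,:,1],1)[0]
        k=np.argmax(p); m=p[k]
        if m<.3 or q[k]>.45: continue
        lo=k; 
        while lo>0 and p[lo]>m/2: lo-=1
        hi=k
        while hi<len(p)-1 and p[hi]>m/2: hi+=1
        if lo==0 or hi==len(p)-1 or p[lo]>.6*m or q[max(0,lo-6):lo+1].max()>.4: continue
        A.append(np.degrees(a)); O.append(onz(n,*uv[hi],150)[:2]); z=zf if d@co>0 else zf+8
        I.append(onz(n,*uv[lo],z)[:2])
    O=np.array(O);I=np.array(I)
    f=lambda P,r:least_squares(lambda x:np.hypot(*(P-x).T)-r,c0,loss='soft_l1')
    fo,fi=f(O,28.5),f(I,25)
    print(n,len(A),'angles',np.round(A)[[0,-1]],'ring',fo.x.round(2),'rms',np.std(fo.fun).round(2),'flange',fi.x.round(2),np.std(fi.fun).round(2),'flange-ring',(fi.x-fo.x).round(2),'res',np.round(fi.fun,1)[::3])
plan([461,-146.5,257],136)
E
python3 off.py
```

```text
Traceback (most recent call last):
  File "off.py", line 11, in <module>
    uv=np.array([proj(n,[*(c0+d*r),150]) for r in rr]).astype(np.float32)
                 ~~~~^^^^^^^^^^^^^^^^^^^
  File "h.py", line 14, in proj
    c,f=cam(n); M=c['world_to_cam']; q=M[:3,:3]@np.asarray(P,float)+M[:3,3]
        ~~~^^^
  File "h.py", line 4, in cam
    c=bot.calibration(n); f=200/np.tan(np.radians(c['fov_y']/2)); return c,f
ValueError: time passes only in moves, steps and waits
```

```bash
sed -i 's/^def cam(n):/import functools\n@functools.lru_cache\ndef cam(n):/' h.py; python3 off.py
```

```text
scene 48 angles [  0. 356.] ring [ 464.37 -151.1 ] rms 1.13 flange [ 460.25 -148.54] 0.69 flange-ring [-4.11  2.56] res [-0.3 -0.6 -0.9 -1.  -0.2 -1.7 -1.  -0.8 -0.  -0.1  0.2  0.5  0.9  1.1
  0.3  0.1]
top 33 angles [ 32. 220.] ring [ 460.14 -143.86] rms 0.55 flange [ 462.85 -148.49] 0.63 flange-ring [ 2.71 -4.62] res [-1.3 -0.8 -0.6 -0.4  0.1  0.6  0.6  0.3  0.2 -0.7 -0.7]
tcp [ 461.4 -146.4  260.1] yaw 135.71 tilt [ 3.e-04 -1.e-04 -1.e+00] tool shift [ 0.2 -0.3  3.1] wz -0.3
```

The partial crescents are biased and the two views disagree. The flange seems shifted ~1.5 mm along the wing towards -tool x, which agrees with the earlier handle-top measure (489.1 against TCP 487.8). I correct for that and feel lightly.

Request:
carry_out(steps="1.4 -0.4 0 0 0 -0.3 -1;0 0 1 0 0 0 -1;0 0 1 0 0 0 -1;0 0 0.5 0 0 0 -1;0 0 0 0 0 0 -1")

```text
time: 10.88
eef_pos: [460.0, -145.7, 257.4]
orientation: [0.375, 0.927, 0.0, -0.0]
ft_force: [0.1, -0.6, -1.3]
opening: 15.4
```

Request:
carry_out(steps="0 0 1 0 0 0 -1;0 0 1 0 0 0 -1;0 0 0 0 0 0 -1;0 0 0 0 0 0 -1")

```text
time: 11.38
eef_pos: [460.1, -145.7, 255.5]
orientation: [0.375, 0.927, 0.0, 0.0]
ft_force: [-1.0, -0.0, 1.4]
opening: 15.2
```

```bash
python3 -c "
from h import *
plan([459.9,-145.5,255],136);o=bot.get_obs();print(o['ft_force'],o['ft_torque'])"
```

```text
tcp [ 460.1 -145.7  255.5] yaw 136.01 tilt [ 1.e-04 -0.e+00 -1.e+00] tool shift [ 0.3 -0.   0.5] wz 0.0
[-0.9594447  -0.03591927  1.35444977] [0.02625915 0.14457905 0.0127723 ]
```

Light contact of about 3 N after ~1 mm of sink, so the pins are not in yet. I average the wrench for direction.

```bash
cat > feel.py <<'E'
from h import *
from scipy.spatial.transform import Rotation as R
F=[];Q=[]
for i in range(5):
    bot.camera('top'); o=bot.get_obs(); F.append(o['ft_force']);Q.append(o['ft_torque'])
F=np.mean(F,0)+[0,0,1.9];Q=np.mean(Q,0)
M=R.from_quat(o['orientation']).as_matrix(); f=M.T@F; t=M.T@Q
# refer moment to pin tips (107.4 ahead of TCP on z)
t2=t-np.cross([0,0,.1074],f)
print('tcp',o['eef_pos'].round(2),'yaw',round(yaw(o['orientation']),2),'F tool',f.round(2),'T tool',t.round(3),'T at tips',t2.round(3))
if abs(f[2])>.8: print('contact x,y mm',(-t2[1]/f[2]*1e3).round(1),(t2[0]/f[2]*1e3).round(1))
E
python3 feel.py
```

```text
tcp [ 460.06 -145.68  255.47] yaw 136.01 F tool [ 0.49 -0.32 -3.92] T tool [0.036 0.022 0.004] T at tips [ 0.001 -0.03   0.004]
contact x,y mm -7.8 -0.3
```

Request:
carry_out(steps="0 0.6 0 0 0 0 -1;0 0 0 0 0 0 -1")

```text
time: 11.88
eef_pos: [460.5, -145.0, 255.3]
orientation: [0.374, 0.927, 0.0, -0.0]
ft_force: [1.0, 0.8, -2.6]
opening: 15.3
```

Request:
carry_out(steps="0 0.6 0 0 0 0 -1;0 0 0 0 0 0 -1")

```text
time: 12.12
eef_pos: [460.8, -144.8, 255.3]
orientation: [0.375, 0.927, 0.0, -0.0]
ft_force: [0.8, 0.3, -1.0]
opening: 14.9
```

Request:
carry_out(steps="0 -0.9 0 0 0 0 -1;0 -0.9 0 0 0 0 -1;0 0 0 0 0 0 -1")

```text
time: 12.5
eef_pos: [460.0, -145.6, 255.5]
orientation: [0.374, 0.927, 0.001, 0.0]
ft_force: [3.3, 4.8, -3.6]
opening: 15.4
```

Request:
carry_out(steps="0 -0.6 0 0 0 0 -1;0 0 0 0 0 0 -1")

```text
time: 12.75
eef_pos: [459.8, -145.8, 255.6]
orientation: [0.374, 0.927, 0.001, 0.0]
ft_force: [5.3, 5.8, -4.5]
opening: 15.4
```

```bash
python3 feel.py
```

```text
tcp [ 459.84 -145.76  255.57] yaw 136.06 F tool [0.45 7.42 2.45] T tool [-1.997  0.145 -0.105] T at tips [-1.201  0.097 -0.105]
contact x,y mm -39.4 -490.1
```

The pins dropped in at +0.6 mm of tool y: the force went to the free value, and pushing back met a wall. I re-centre and go down to feel for the flange.

Request:
carry_out(steps="0 1 0 0 0 0 -1;0 1 0 0 0 0 -1;0 0 0 0 0 0 -1;0 0 0 0 0 0 -1")

```text
time: 13.5
eef_pos: [460.5, -145.2, 255.4]
orientation: [0.375, 0.927, -0.0, -0.0]
ft_force: [0.8, 3.0, -1.8]
opening: 15.3
```

```bash
python3 feel.py
```

```text
tcp [ 460.54 -145.14  255.39] yaw 136.01 F tool [0.52 1.83 0.41] T tool [-0.459  0.149 -0.015] T at tips [-0.262  0.093 -0.015]
```

Request:
carry_out(steps="0 0 1 0 0 0 -1;0 0 1 0 0 0 -1;0 0 1 0 0 0 -1;0 0 0 0 0 0 -1;0 0 0 0 0 0 -1")

```text
time: 14.38
eef_pos: [460.7, -145.1, 252.4]
orientation: [0.375, 0.927, 0.0, 0.0]
ft_force: [1.6, 1.0, -2.3]
opening: 15.3
```

```bash
python3 feel.py
```

```text
tcp [ 460.62 -145.08  252.44] yaw 136.01 F tool [-0.89  2.01  0.01] T tool [-0.559 -0.146 -0.042] T at tips [-0.343 -0.05  -0.042]
```

Request:
carry_out(steps="0 0.4 0.5 0 0 0 -1;0 0 0.5 0 0 0 -1;0 0 0 0 0 0 -1;0 0 0 0 0 0 -1")

```text
time: 15.12
eef_pos: [460.8, -144.8, 251.4]
orientation: [0.375, 0.927, -0.0, -0.0]
ft_force: [-0.0, -0.4, -1.7]
opening: 15.4
```

Request:
carry_out(steps="0 0 0.5 0 0 0 -1;0 0 0.5 0 0 0 -1;0 0 0 0 0 0 -1;0 0 0 0 0 0 -1")

```text
time: 15.62
eef_pos: [460.9, -144.8, 250.4]
orientation: [0.375, 0.927, 0.0, -0.0]
ft_force: [-0.2, 0.4, -1.9]
opening: 15.1
```

```bash
python3 feel.py
```

```text
tcp [ 460.88 -144.79  250.44] yaw 136.01 F tool [ 0.2   0.18 -0.73] T tool [0.026 0.006 0.018] T at tips [ 0.046 -0.015  0.018]
```

Request:
carry_out(steps="0 0 0.5 0 0 0 -1;0 0 0.5 0 0 0 -1;0 0 0 0 0 0 -1;0 0 0 0 0 0 -1")

```text
time: 16.38
eef_pos: [460.9, -144.8, 249.5]
orientation: [0.375, 0.927, 0.0, 0.0]
ft_force: [-1.0, -0.1, 2.4]
opening: 15.5
```

```bash
python3 feel.py
```

```text
tcp [ 460.88 -144.8   249.45] yaw 136.02 F tool [-0.03 -1.04 -2.98] T tool [ 0.118  0.116 -0.016] T at tips [ 0.006  0.118 -0.016]
contact x,y mm 39.6 -1.9
```

The flange rests on the ring at ~3 N, and the pins are fully home and centred. I start the clockwise turn, rotating about the estimated spanner centre (1.3 mm off the TCP).

Request:
carry_out(steps="0 0.1 0 0 0 4 -1;0 0.1 0 0 0 4 -1;0 0.1 0 0 0 4 -1;0 0.1 0 0 0 4 -1;0 0 0 0 0 0 -1")

```text
time: 17.25
eef_pos: [461.3, -144.4, 249.5]
orientation: [0.5, 0.866, 0.0, 0.0]
ft_force: [-0.1, -0.4, 1.7]
opening: 15.3
```

```bash
python3 feel.py
```

```text
tcp [ 461.34 -144.47  249.47] yaw 120.07 F tool [-0.09  1.11 -2.8 ] T tool [-0.355  0.032 -0.049] T at tips [-0.236  0.041 -0.049]
contact x,y mm 14.8 84.5
```

Request:
carry_out(steps="0 0.1 0 0 0 4 -1;0 0.1 0 0 0 4 -1;0 0.1 0 0 0 4 -1;0 0.1 0 0 0 4 -1;0 0 0 0 0 0 -1")

```text
time: 18.12
eef_pos: [461.6, -144.4, 249.4]
orientation: [0.615, 0.788, -0.0, 0.0]
ft_force: [1.6, 0.5, 2.4]
opening: 15.0
```

```bash
python3 feel.py
```

```text
tcp [ 461.56 -144.43  249.44] yaw 104.07 F tool [ 0.4   0.75 -2.9 ] T tool [-0.234  0.105 -0.093] T at tips [-0.154  0.062 -0.093]
contact x,y mm 21.3 53.0
```

Request:
carry_out(steps="0 0.1 0 0 0 4 -1;0 0.1 0 0 0 4 -1;0 0.1 0 0 0 4 -1;0 0 0 0 0 0 -1")

```text
time: 18.88
eef_pos: [461.8, -144.3, 249.4]
orientation: [0.694, 0.72, -0.0, -0.0]
ft_force: [0.1, -0.2, 1.1]
opening: 15.4
```

```bash
python3 feel.py
```

```text
tcp [ 461.77 -144.36  249.38] yaw 92.07 F tool [ 0.27 -0.14 -3.14] T tool [ 0.009  0.089 -0.117] T at tips [-0.006  0.06  -0.117]
contact x,y mm 19.0 2.0
```

Request:
carry_out(steps="0 0.05 0 0 0 2.5 -1;0 0.05 0 0 0 2.5 -1;0 0.05 0 0 0 2.5 -1;0 0 0 0 0 0 -1")

```text
time: 19.62
eef_pos: [461.9, -144.4, 249.4]
orientation: [0.74, 0.673, -0.0, -0.0]
ft_force: [-0.8, 0.9, 2.0]
opening: 15.0
```

```bash
python3 feel.py
```

```text
tcp [ 461.9  -144.36  249.37] yaw 84.55 F tool [ 0.05 -0.99 -3.2 ] T tool [ 0.213  0.068 -0.136] T at tips [ 0.107  0.063 -0.136]
contact x,y mm 19.6 -33.3
```

Request:
carry_out(steps="0 0 0 0 0 2 -1;0 0 0 0 0 2 -1;0 0 0 0 0 0 -1")

```text
time: 20.25
eef_pos: [462.0, -144.3, 249.4]
orientation: [0.763, 0.646, -0.0, -0.0]
ft_force: [-0.8, 0.4, 1.3]
opening: 15.3
```

```bash
python3 feel.py
```

```text
tcp [ 461.96 -144.34  249.41] yaw 80.52 F tool [ 0.34 -1.15 -3.13] T tool [ 0.297 -0.012 -0.099] T at tips [ 0.174 -0.048 -0.099]
contact x,y mm -15.5 -55.6
```

Request:
carry_out(steps="0 0 0 0 0 1.5 -1;0 0 0 0 0 1.5 -1;0 0 0 0 0 0 -1")

```text
time: 20.88
eef_pos: [462.0, -144.3, 249.4]
orientation: [0.78, 0.626, -0.0, -0.0]
ft_force: [-1.4, -0.3, 0.9]
opening: 15.3
```

```bash
python3 feel.py
```

```text
tcp [ 462.   -144.33  249.43] yaw 77.52 F tool [-0.05 -1.22 -3.27] T tool [ 0.284 -0.023 -0.104] T at tips [ 0.152 -0.017 -0.104]
contact x,y mm -5.2 -46.6
```

Request:
carry_out(steps="0 -0.2 0 0 0 1.5 -1;0 0 0 0 0 1.5 -1")

```text
time: 21.38
eef_pos: [461.9, -144.3, 249.5]
orientation: [0.797, 0.605, 0.0, 0.0]
ft_force: [0.3, 0.1, 1.1]
opening: 15.6
```

```bash
python3 feel.py
```

```text
tcp [ 461.91 -144.31  249.49] yaw 74.52 F tool [-0.13  0.42 -3.24] T tool [-0.106 -0.042 -0.102] T at tips [-0.06  -0.028 -0.102]
contact x,y mm -8.5 18.7
```

Request:
carry_out(steps="0 0 0 0 0 1.2 -1;0 0 0 0 0 1.2 -1")

```text
time: 21.88
eef_pos: [461.9, -144.3, 249.5]
orientation: [0.809, 0.588, 0.0, 0.0]
ft_force: [1.6, -0.6, 0.3]
opening: 15.6
```

```bash
python3 feel.py
```

```text
tcp [ 461.87 -144.3   249.48] yaw 72.12 F tool [ 0.01  1.39 -3.35] T tool [-0.334 -0.022 -0.144] T at tips [-0.185 -0.024 -0.144]
contact x,y mm -7.0 55.0
```

Request:
carry_out(steps="0 0.1 0 0 0 1.2 -1;0 0 0 0 0 1.2 -1")

```text
time: 22.38
eef_pos: [461.9, -144.3, 249.4]
orientation: [0.821, 0.571, 0.0, -0.0]
ft_force: [1.0, -1.2, 0.9]
opening: 15.1
```

```bash
python3 feel.py
```

```text
tcp [ 461.9  -144.34  249.45] yaw 69.72 F tool [ 0.07  1.49 -3.01] T tool [-0.394  0.014 -0.118] T at tips [-0.234  0.007 -0.118]
contact x,y mm 2.2 77.7
```

Request:
carry_out(steps="0 0 0 0 0 1 -1;0 0 0 0 0 1 -1")

```text
time: 22.88
eef_pos: [461.9, -144.3, 249.5]
orientation: [0.831, 0.557, 0.0, 0.0]
ft_force: [2.2, -1.2, 1.4]
opening: 15.4
```

```bash
python3 feel.py
```

```text
tcp [ 461.91 -144.31  249.45] yaw 67.73 F tool [ 0.4   1.77 -2.78] T tool [-0.489  0.022 -0.357] T at tips [-0.299 -0.021 -0.357]
contact x,y mm -7.7 107.5
```

The torque jumped to 0.36 N m at yaw 67.7°. The stop was expected at ~71±5° from the pointer and cabinet yaw. One small step will confirm whether it is solid.

Request:
carry_out(steps="0 0.15 0 0 0 0.5 -1;0 0 0 0 0 0 -1")

```text
time: 23.38
eef_pos: [462.0, -144.3, 249.4]
orientation: [0.833, 0.553, -0.0, -0.0]
ft_force: [0.9, -1.0, 0.8]
opening: 15.7
```

```bash
python3 feel.py
```

```text
tcp [ 461.99 -144.38  249.4 ] yaw 67.21 F tool [ 0.34  1.35 -3.22] T tool [-0.27   0.063 -0.441] T at tips [-0.125  0.027 -0.441]
contact x,y mm 8.3 38.7
```

That step was steep (~0.17 N m per degree), so it is the solid stop and the cam is locked. I relax the torque, centre the pins in the pockets and lift out.

Request:
carry_out(steps="0 0.1 0 0 0 -1.6 -1;0 0 0 0 0 -1.6 -1;0 0 0 0 0 -1.6 -1;0 0 0 0 0 0 -1")

```text
time: 24.12
eef_pos: [462.0, -144.5, 249.4]
orientation: [0.809, 0.588, -0.0, -0.0]
ft_force: [-0.1, 0.4, 1.6]
opening: 15.2
```

```bash
python3 feel.py
```

```text
tcp [ 461.99 -144.44  249.38] yaw 72.0 F tool [ 0.14 -0.93 -3.43] T tool [ 0.19  -0.062 -0.045] T at tips [ 0.091 -0.077 -0.045]
contact x,y mm -22.4 -26.5
```

Request:
carry_out(steps="0 -0.1 -1 0 0 0 -1;0 0 -2 0 0 0 -1;0 0 -3 0 0 0 -1;0 0 -4 0 0 0 -1;0 0 0 0 0 0 -1")

```text
time: 25.0
eef_pos: [462.2, -144.4, 259.8]
orientation: [0.809, 0.588, 0.0, 0.0]
ft_force: [-0.5, -0.3, -2.0]
opening: 15.3
```

Request:
carry_out(steps="0 0 -5 0 0 0 -1;0 0 -8 0 0 0 -1;0 0 -10 0 0 0 -1;0 0 -10 0 0 0 -1;0 0 -8 0 0 0 -1;0 0 0 0 0 0 -1")

```text
time: 25.75
eef_pos: [462.3, -144.4, 301.1]
orientation: [0.809, 0.588, 0.0, 0.001]
ft_force: [0.1, -0.4, -1.6]
opening: 15.6
```

```bash
python3 feel.py; python3 -c "
from h import *
plan([487.8,206.3,290],185);print(bot.get_obs()['q'].round(2))"
```

```text
tcp [ 461.87 -144.39  300.08] yaw 72.01 F tool [-0.22 -0.04 -0.24] T tool [-0.011  0.013 -0.001] T at tips [-0.015  0.037 -0.001]
tcp [ 461.9 -144.4  300.1] yaw 72.01 tilt [-6.e-04  3.e-04 -1.e+00] tool shift [341.6 -83.6  10.2] wz -113.0
[ 0.68  0.16 -0.55  2.    0.1   1.01 -0.24]
```

Request:
carry_out(steps="42.7 -10.4 1 0 0 0 -1;42.7 -10.4 1 0 0 0 -1;42.7 -10.4 1 0 0 0 -1;42.7 -10.4 1 0 0 0 -1;42.7 -10.4 1 0 0 0 -1;42.7 -10.4 1 0 0 0 -1;42.7 -10.4 1 0 0 0 -1;42.7 -10.4 1 0 0 0 -1")

```text
time: 27.0
eef_pos: [488.4, 207.5, 292.2]
orientation: [0.809, 0.588, -0.0, -0.0]
ft_force: [0.6, -0.6, -1.4]
opening: 15.5
```

Request:
carry_out(steps="0 0 0 0 0 -10.3 -1;0 0 0 0 0 -10.3 -1;0 0 0 0 0 -10.3 -1;0 0 0 0 0 -10.3 -1;0 0 0 0 0 -10.3 -1;0 0 0 0 0 -10.3 -1;0 0 0 0 0 -10.3 -1;0 0 0 0 0 -10.3 -1")

```text
time: 28.0
eef_pos: [488.3, 206.1, 292.2]
orientation: [0.219, 0.976, -0.0, -0.0]
ft_force: [0.1, -0.5, -1.4]
opening: 15.3
```

Request:
carry_out(steps="0 0 0 0 0 -10.3 -1;0 0 0 0 0 -10.3 -1;0 0 0 0 0 -10 -1;0 0 0 0 0 0 -1;0 0 0 0 0 0 -1")

```text
time: 28.62
eef_pos: [488.4, 206.1, 292.3]
orientation: [-0.042, 0.999, 0.0, -0.0]
ft_force: [-0.3, 0.1, -1.2]
opening: 15.6
```

```bash
python3 - <<'E'
from h import *
plan([487.8,206.3,160],185)
S=bot.camera('scene');T=bot.camera('top')
t=[cv2.resize(c,(400,300),interpolation=3) for c in(T[188:224,398:443],S[240:284,238:293],S[150:210,310:390],T[178:218,256:306])]
cv2.imwrite("pics/after.png",np.vstack([np.hstack(t[:2]),np.hstack(t[2:])])[:,:,::-1])
E
```

```text
tcp [488.4 206.1 292.3] yaw -175.23 tilt [-3.e-04  1.e-04 -1.e+00] tool shift [  0.5   0.2 132.3] wz -0.2
```

View pics/after.png

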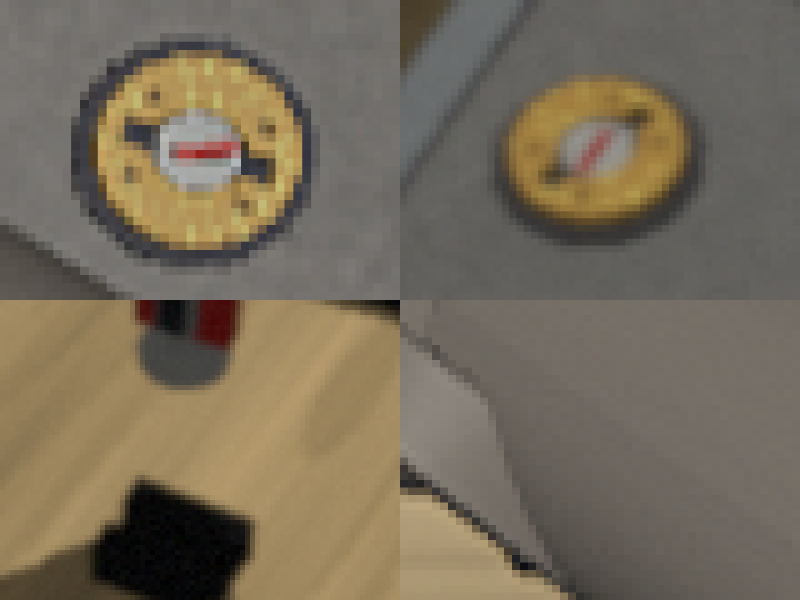

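The crops show the pointer at about -84° (crop (175–238,153)), parallel to the cabinet's -y, which matches the predicted locked direction of -83°. The slot of the stand is visible and the spanner is right above it. I lower it.

Request:
carry_out(steps="0.5 0.2 22 0 0 0 -1;0 0 22 0 0 0 -1;0 0 22 0 0 0 -1;0 0 20 0 0 0 -1;0 0 18 0 0 0 -1;0 0 14 0 0 0 -1;0 0 10 0 0 0 -1;0 0 6 0 0 0 -1")

```text
time: 29.72
eef_pos: [487.9, 206.5, 158.1]
orientation: [-0.044, 0.999, 0.0, 0.0]
ft_force: [-1.2, 0.3, -1.8]
opening: 15.5
```

```bash
python3 feel.py
```

```text
tcp [488.06 206.47 158.87] yaw -174.99 F tool [ 0.07 -0.21 -0.05] T tool [0.011 0.003 0.001] T at tips [-0.012 -0.005  0.001]
```

Request:
carry_out(steps="0 0 3 0 0 0 -1;0 0 3 0 0 0 -1;0 0 2 0 0 0 -1;0 0 1 0 0 0 -1;0 0 0 0 0 0 -1")

```text
time: 30.6
eef_pos: [487.8, 206.4, 149.4]
orientation: [-0.044, 0.999, 0.0, -0.0]
ft_force: [-0.2, 0.6, -0.9]
opening: 15.1
```

```bash
python3 feel.py
```

```text
tcp [487.91 206.38 149.51] yaw -174.99 F tool [ 0.1  -0.04  0.19] T tool [0.015 0.003 0.004] T at tips [ 0.01  -0.008  0.004]
```

Request:
carry_out(steps="0 0 0.7 0 0 0 -1;0 0 0.7 0 0 0 -1;0 0 0 0 0 0 -1;0 0 0 0 0 0 -1")

```text
time: 31.35
eef_pos: [487.9, 206.4, 148.4]
orientation: [-0.044, 0.999, -0.0, 0.0]
ft_force: [-1.9, -2.0, 7.3]
opening: 15.1
```

```bash
python3 feel.py
```

```text
tcp [487.88 206.45 148.41] yaw -174.98 F tool [ 2.6  -1.67 -9.64] T tool [ 0.422  0.598 -0.012] T at tips [ 0.243  0.319 -0.012]
contact x,y mm 33.1 -25.2
```

It is seated at the same height as when picked up (148.4). I release and rise.

Request:
carry_out(steps="0 0 -0.4 0 0 0 -0.7;0 0 0 0 0 0 -0.4;0 0 0 0 0 0 -0.1;0 0 0 0 0 0 0;0 0 0 0 0 0 0;0 0 0 0 0 0 0;0 0 0 0 0 0 0;0 0 0 0 0 0 0")

```text
time: 32.6
eef_pos: [487.9, 206.4, 148.4]
orientation: [-0.044, 0.999, 0.0, -0.0]
ft_force: [-0.4, 0.3, -0.4]
opening: 42.8
```

Request:
carry_out(steps="0 0 -5 0 0 0 0;0 0 -10 0 0 0 0;0 0 -20 0 0 0 0;0 0 -25 0 0 0 0;0 0 -25 0 0 0 0;0 0 -25 0 0 0 0;0 0 -20 0 0 0 0;0 0 0 0 0 0 0")

```text
time: 33.6
eef_pos: [488.3, 206.6, 280.3]
orientation: [-0.044, 0.999, 0.0, 0.001]
ft_force: [0.7, 0.2, -0.2]
opening: 42.5
```

Request:
carry_out(steps="-10 40 0 0 0 0 0;-10 40 0 0 0 0 0;-10 40 0 0 0 0 0;-10 40 0 0 0 0 0;-10 40 0 0 0 0 0;-10 40 0 0 0 0 0;0 0 0 0 0 0 0;0 0 0 0 0 0 0")

```text
time: 34.6
eef_pos: [526.4, 450.3, 277.7]
orientation: [-0.044, 0.999, -0.0, -0.0]
ft_force: [0.6, -1.5, -0.6]
opening: 43.0
```

```bash
python3 - <<'E'
from h import *
plan([487.8,206.3,260],185);print(bot.get_obs()['opening'])
S=bot.camera('scene');T=bot.camera('top')
t=[cv2.resize(c,(400,300),interpolation=3) for c in(T[188:224,398:443],S,S[165:215,315:377],T[178:218,256:306])]
cv2.imwrite("pics/end.png",np.vstack([np.hstack(t[:2]),np.hstack(t[2:])])[:,:,::-1])
for n,im,box in(('top',T,(256,178,306,218)),('scene',S,(320,170,370,215))):
    for c in blobs(im,(0,130,60),(8,255,255),box,15)[:2]: print(n,cv2.minAreaRect(c))
E
```

```text
tcp [526.4 450.3 277.7] yaw -174.96 tilt [-8.e-04 -9.e-04 -1.e+00] tool shift [  59.9 -239.7   18. ] wz 0.0
43.02989115551668
scene ((344.9449768066406, 185.68350219726562), (20.40169906616211, 14.17582893371582), 16.699243545532227)
```

View pics/end.png

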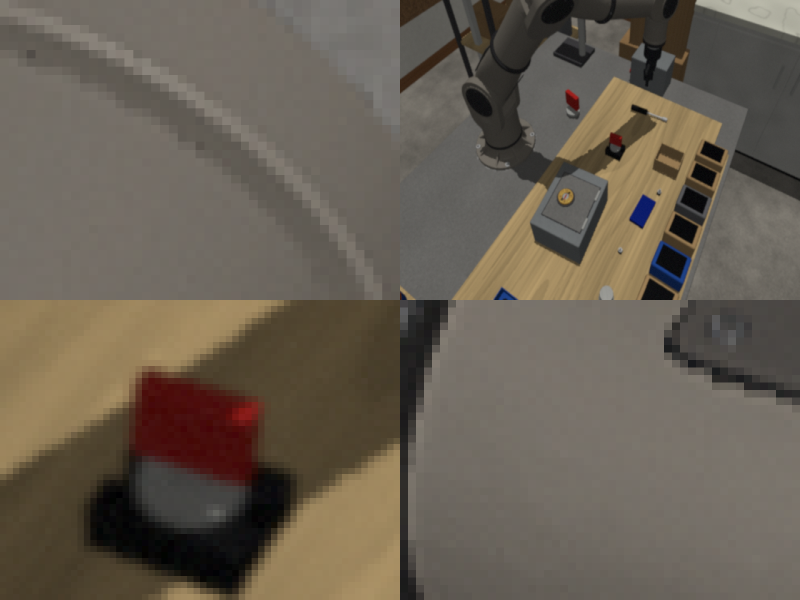

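The end picture shows the spanner upright in its stand at scene px (344.9,185.7), against (344.9,185.3) at the start. The gripper is clear and the bystanders are in their places. The top camera is blocked by the arm. I hand in.

```bash
python3 -c "
from workcell import bot
print(bot.close_job())"
```

```text
the job is handed in; nothing more can be done
None
```

I took the small spanner from its stand, locked the hatch with it and put it back. The job was handed in at about 35 s of the 72 s allowed, and no verdict was given.

**Seating:** The pins first sat on the ring face at about 4 N. They dropped into the holes after a 0.6 mm sideways shift. One search step then pushed them against a hole wall at about 7 N before I re-centred. The flange then rested on the ring at about 3 N, so the pins were fully home before I turned.

**Turning:** I turned about 69° clockwise. The torque stayed near 0.12 N m, then rose steeply to 0.44 N m at the stop. I backed off straight away, centred the pins and lifted out.

**Last checks:**
- **Lock:** The pointer stands at about -84°, against -83° predicted from the cabinet's yaw and a quarter turn.
- **Spanner:** It is upright in the stand within 0.4 px of where it started, and it seated at the same height as when I picked it up.
- **Surroundings:** The gripper is clear, and the loose parts looked unmoved in the last scene picture.

**What disagreed or could not be checked:**
- The two cameras disagreed on the flange-to-ring offset, so I found the fit by touch instead.
- The turning torque was lower than the stated 0.2 N m.
- The arm blocked the top camera at the end, so the final check of the spanner used the scene view only.

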